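# Reset a controller under its push-latch cover

## Task

Reset the white controller: press its blue push-latch cover at the white mark so that it pops fully open, press the red button under it all the way down and let it come back up, then push the cover shut again until it stays latched. Use only the fingertips or the outside of the fingers, grip and lift nothing, do not shove the controller along the bench, and leave the glassware, vials and tubes round it where they stand.

Things in the scene. Friction and masses are not known exactly. Their poses are not given: they have to be found in the camera images.
- unit: White bench controller, loose, 2.5 kg on rubber feet: 120 mm (its x) by 150 mm (its y), top deck 70 mm high. Origin: centre of its underside, on the bench; x points to its back, z up; at yaw 0 its front (dark display, three lights) faces the robot. The blue cover on top hides an open bay with the red button.
- hinge_line (a point): Middle of the cover's hinge axis, at x = +35, y = 0, z = 75 mm in the controller's frame; the axis runs along its y. To shut the open cover, push its standing back face from behind toward the front, then down at the mark, at under 0.1 m/s: 2 N, unevenly up to 7 N. Unless it goes to its firm stop, 7 mm below shut at the mark, it swings back up; let go there, it stays latched at 0.
- press_mark (a point): Centre of the white round mark (22 mm across) on the cover's top face, 54 mm from the hinge axis. The cover is a plate 72 mm long (from the hinge to the front), 110 mm wide, 5 mm thick. Shut, its top face is 77.5 mm above the bench and the mark is at x = -19, y = 0 mm in the controller's frame. When the cover is open the mark is on its back face.
- cover (a joint): Angle of the blue cover, rad: 0 = shut and latched, -0.135 = pressed to its stop, 1.3 = open (stands, leaning a little to the front; free edge 145 mm above the bench). Push-push latch: press the shut cover's mark 6 to 7 mm down to its firm stop (about 3 N) and let go: a damped spring swings it up in about 2 s. Pushed down to the stop again it latches; a further press would reopen it.
- reset_top (a point): Centre of the top of the round red reset button (26 mm across), in the bay under the cover at x = -12, y = +20, z = 63 mm in the controller's frame; black base 42 mm across, bay floor 41 mm above the bench. With the cover open, its free edge is 25 mm behind the button's axis; a steel tongue sticks out of its inner side at y = -38 mm.
- reset (a joint): Press of the red button, m: 0 = up, 0.006 = fully down; it springs back when let go. Fully down takes 4 N.
- vial_1: Bystander: white screw vial, 21 mm across, 50 mm tall. Origin: centre of its underside.
- vial_2: Bystander: brown screw vial with black cap, 21 mm across, 50 mm tall. Origin: centre of its underside.
- conical_tube_1: Bystander: capped tube with blue cap, 34 mm across, 108 mm tall, standing upright. Origin: centre of its underside.
- conical_tube_3: Bystander: capped tube with red cap, 34 mm across, 108 mm tall, standing upright. Origin: centre of its underside.
- beaker_18: Bystander: small glass beaker, 60 x 68 mm, 75 mm tall. Origin: centre of its underside.
Mind the look-alikes: they are no part of the job. What is shaped like the unit but purple is not meant.

How it is judged:
On the way, in this order (a step that is already met when the one before it is completed fails the run):
1. the cover has popped open (value of joint cover above 1.1 rad), for 0.2 s.
2. the red button is pressed down with the cover open (value of joint reset above 0.0045 m and value of joint cover above 0.9 rad), for 0.04 s.
3. the cover is shut and latched again, the button up (value of joint cover between -0.03 and 0.03 rad and value of joint reset below 0.0015 m and contact force between the fingers and unit below 0.2 N), for 0.2 s.
At the end, for the whole second after the job is handed in: The cover is at rest and latched (within 0.03 rad of 0) with nothing holding it, the red button is up (within 1.5 mm), the controller stands level within 25 mm of where it was, and every vial, tube and beaker is within 30 mm of where it stood (value of joint cover between -0.03 and 0.03 rad and velocity of joint cover between -0.05 and 0.05 rad/s and value of joint reset below 0.0015 m and distance of unit from where it was at the start of the episode below 0.025 m and angle between unit's own z axis and vertical below 0.03 rad and distance of each of vial_1, vial_2, conical_tube_1, conical_tube_3, beaker_18 from where it was at the start of the episode below 0.03 m); the robot touches nothing.
It fails at once if the controller is lifted off the bench or shoved more than 25 mm (height (world z) of unit above 0.01 m or distance of unit from where it was at the start of the episode above 0.025 m).
It fails at once if a vial, tube or beaker is lifted, knocked over or moved more than 30 mm (height (world z) of any of vial_1, vial_2, conical_tube_1, conical_tube_3, beaker_18 above 0.015 m or distance of any of vial_1, vial_2, conical_tube_1, conical_tube_3, beaker_18 from where it was at the start of the episode above 0.03 m or angle between any of vial_1, vial_2, conical_tube_1, conical_tube_3, beaker_18's own z axis and vertical above 0.5 rad).
It also fails if it takes over 48 s, if anything falls off the work surface, if the arm or the gripper's body presses on something with over 40 N, if the wrist force passes 120 N, or if a joint passes its speed limit or range.

## Robot

A 7-joint arm with a two-finger parallel gripper is mounted at the origin on the work surface; the furniture and walls round the work are solid. World frame = base frame: x ahead of the robot, y to its left, z up, the work surface at z = 0. Lengths are in m, angles in rad, forces in N, time in s.
With the tool pointing down it reaches from about 0.35 to 0.9 m from the base axis. Payload 7.2 kg.
Tool frame: the origin (TCP) lies midway between the tips of the shut fingers; the grasp point (between the pads) lies ctrl.pinch_z behind it (ctrl.pinch_z is the distance from the TCP to the grasp point, in m); z points along the fingers, y is the line along which they close (so a half turn about z gives the same grasp; the last joint's range is limited). The gripper opens to 85 mm and grips with 20 to 120 N. Pads are 22 mm wide; open, the fingers measure 114 mm over their backs; the gripper's body (76 mm by 85 mm) begins 54 mm behind the grasp point. The pads swing forward as they close: fully open they stand 13 mm farther back than shut.
Start: joints at [1.064, 0.411, -0.013, 1.596, 0.006, 1.134, -0.082], TCP at [0.266, -0.566, 0.231] pointing down, gripper open.
Joint ranges: [-2.95, 2.95], [-0.29, 1.99], [-1.47, 1.44], [0.14, 2.54], [-1.03, 4.17], [0.13, 1.85], [-2.86, 2.86]. Speed limits (rad/s): [2.39, 2.39, 3.01, 3.01, 3.14, 3.14, 3.14].

## Interface

Orientations are given as [roll, pitch, yaw] about the fixed x, y, z axes, in that order (R = Rz(yaw) Ry(pitch) Rx(roll)).
In Python, from workcell import state, optics, ctrl gives the robot as it stands.
- The arm moves only by the tool carry_out, never from a script. Its argument "plan" is a list that holds one entry, the list of rows, each a list of 7 numbers: the opening, from -1 (shut) to 1 (fully open), then the shift along the tool's x, y, z normalised to -1 to 1, where 1 is 30 cm, then the turn, a rotation vector about the tool's x, y, z normalised to -1 to 1, where 1 is pi/4 rad. In form: [[[gripper, tx, ty, tz, rx, ry, rz], ...]]. A call has 1 to 8 rows; each row is the pose to reach, as a shift and turn from the pose commanded when the call began, along the tool's axes at that moment; what a row does not reach only later rows make up. A row lasts 1/8 s, in which the tool goes at most 62.5 mm and 10.7 degrees, less where a joint would pass 70% of its speed; a pose out of reach is approached as far as the arm can. A call with a number of a shift or a turn outside -1 to 1 is refused whole. A call with a gripper value outside its range is refused whole. The fingers move at their own pace and stop on an object; "force" is the grip in N (left out, the last holds). Time passes only in rows, so rows that repeat a pose let the fingers close. It gives the time, the measured TCP pose, the force, the opening and the grip force at its end, in the units of the state.
- state(): the state, without advancing time (a new reading comes with each control period).
- optics.snapshot(name): name is "scene" or "top"; returns a dict with "color" (420x560x3 uint8, blue, green, red), "fx", "fy", "cx", "cy" (pixels), "dist_coeffs" ([k1, k2, p1, p2, k3] as OpenCV has them; the pictures are not rectified), "world_from_camera" (4x4, takes a point from camera to world coordinates). Camera axes: x right, y down, z forward; pixel columns grow to the right and rows downward; lengths in m; the calibration is good to about 2 mm. A picture is of the moment at which its call begins. There is no depth.
- ctrl.job_done(): hands the job in; it is judged then, once.
The state is a dict: "time": time; "q": joint angles; "qvel": joint speeds; "effort": joint torques, N m; "tcp_pos": TCP position; "eef_rot": TCP orientation; "ft_force": force on the tool from outside, world axes, zero at the start; "ft_torque": the same for the moment, N m; "gripper_width": finger opening in m; "finger_force": force on a finger pad.
Only numpy, scipy, OpenCV 4.12 (cv2) and the standard library are available. Lean on these libraries where they do the work, as an engineer would, in place of code of your own. Each camera call takes 0.05 s, during which the arm holds its last target. There are 200 camera calls.

## Working session

There is one attempt and no reset: what is moved stays moved. The work goes in short steps, Python scripts to look and compute and a tool call to move; the robot and the scene stay as the last step left them, time stands still between calls to the robot, and variables do not carry over. Pictures are saved under pics/ and viewed, at most 10 in all, crops included, and the job is handed in when it is done.

Besides the shell and the picture viewer there is one more tool, called after ">>>" as name(argument=value, ...) on one line, values as JSON. carry_out: Moves the arm, as the interface text tells. Scaled input: -1 to 1 covers 30 cm each way for a shift and pi/4 rad each way for a turn. Its arguments: {"type":"object","properties":{"plan":{"type":"array"},"force":{"type":"number"}},"required":["plan"]}

```bash
mkdir -p pics; python3 - <<'E'
from workcell import state, optics, ctrl
import cv2
s=state();print(s,ctrl.pinch_z)
for n in("scene","top"):
    d=optics.snapshot(n);cv2.imwrite(f"pics/{n}0.png",d["color"])
    print(n,d["fx"],d["fy"],d["cx"],d["cy"],d["dist_coeffs"],d["world_from_camera"])
E
```

```text
{'time': 0.0, 'q': array([ 1.0637843 ,  0.41190674, -0.01270728,  1.59706003,  0.00557674,
        1.13426773, -0.08217947]), 'qvel': array([-8.85096824e-04,  6.93391178e-04, -5.46422861e-04,  7.89117481e-04,
       -8.86068596e-04,  1.33410439e-03,  7.08768802e-05]), 'effort': array([ 2.02054548e-05, -6.00606680e+01,  6.82040490e-01, -2.99402243e+01,
        1.37313595e-02,  1.05569215e-02, -9.15541776e-07]), 'tcp_pos': array([ 0.2652968 , -0.56535391,  0.23044227]), 'eef_rot': array([-3.13998884e+00,  9.46138498e-05,  4.38843153e-01]), 'ft_force': array([ 0.77735223, -0.30008437, -0.34410174]), 'ft_torque': array([ 0.00096495, -0.04172244,  0.01918794]), 'finger_force': 0.0, 'gripper_width': 0.08555837598017506} 0.0187
scene 467.96814115485546 467.96814115485546 279.3697527299166 207.03454929264026 [-0.01068322  0.          0.          0.          0.        ] [[-0.17159608 -0.63953884  0.74936297 -0.38740583]
 [-0.98491489  0.1285866  -0.11579357  0.19720845]
 [-0.02230355 -0.75792847 -0.65195628  0.83223995]
 [ 0.          0.          0.          1.        ]]
top 516.0299570932547 516.0299570932547 281.2922125479195 211.39241698501513 [-0.14222381  0.          0.          0.          0.        ] [[ 0.00557396 -0.98301544  0.18343819  0.26828319]
 [-0.99966258 -0.01013165 -0.02391809  0.06056601]
 [ 0.02537039 -0.18324298 -0.98274023  1.20378083]
 [ 0.          0.          0.          1.        ]]
```

View pics/scene0.png

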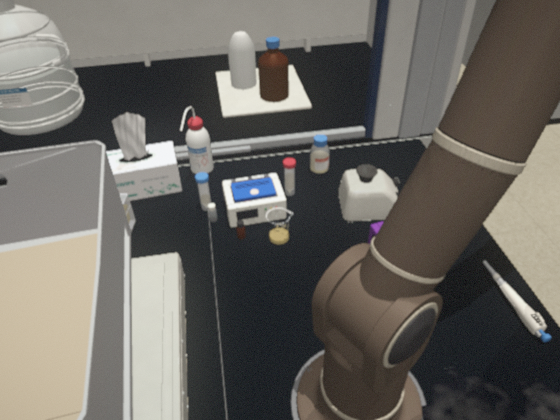

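View pics/top0.png

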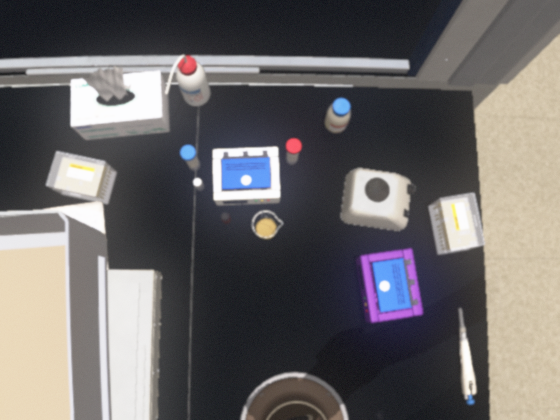

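Scene: the white unit is at about (254,198), with the blue-cap tube to its left, the red-cap tube to its right, and the beaker at (279,228) in front. Top: the cover mark is near (246,180). The purple look-alike is at (392,287), out of the way. I'll enlarge both views.

```bash
python3 - <<'E'
import cv2
a=cv2.imread("pics/top0.png")[130:250,165:325];cv2.imwrite("pics/topc.png",cv2.resize(a,None,fx=5,fy=5,interpolation=cv2.INTER_CUBIC))
a=cv2.imread("pics/scene0.png")[150:255,185:325];cv2.imwrite("pics/scenec.png",cv2.resize(a,None,fx=5,fy=5,interpolation=cv2.INTER_CUBIC))
E
```

```text
(no output)
```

View pics/topc.png

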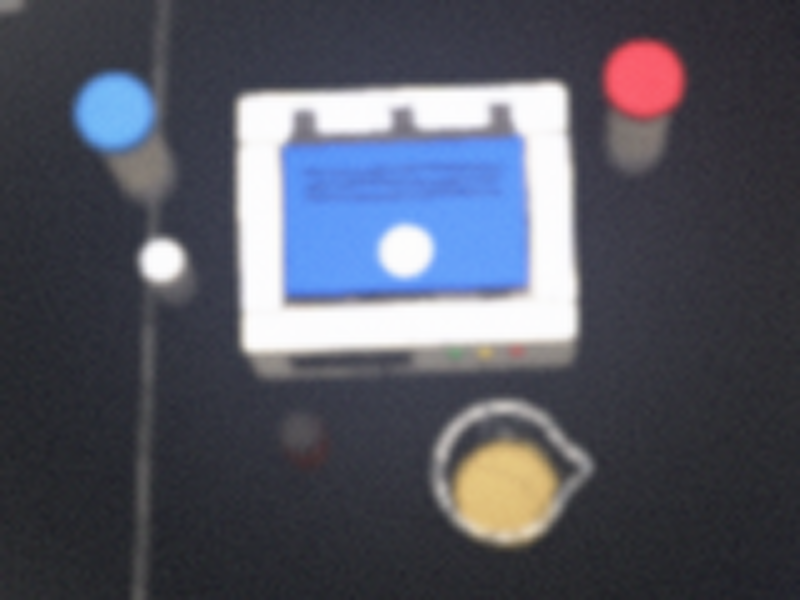

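View pics/scenec.png

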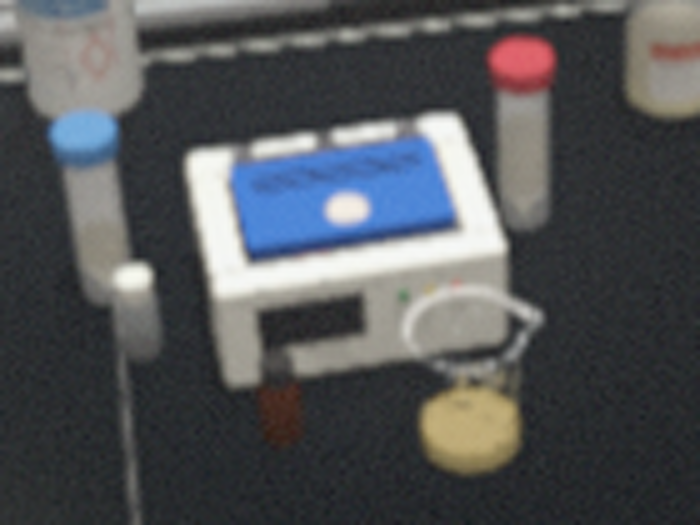

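Top crop: mark at (405,250), deck corners at (237,95), (568,83), (578,340) and (243,352). Scene crop: mark at (347,210), deck corners at (188,155), (460,115), (507,245) and (210,292). Next I'll triangulate these.

```bash
cat > h.py <<'E'
import numpy as np, cv2
from workcell import state, optics, ctrl
def ray(d,uv):
    K=np.array([[d["fx"],0,d["cx"]],[0,d["fy"],d["cy"]],[0,0,1]])
    p=cv2.undistortPoints(np.array([[uv]],float),K,np.array(d["dist_coeffs"]))[0,0]
    T=np.array(d["world_from_camera"]);v=T[:3,:3]@[p[0],p[1],1]
    return T[:3,3],v/np.linalg.norm(v)
def tri(rs):
    A=sum(np.eye(3)-np.outer(v,v) for o,v in rs);b=sum((np.eye(3)-np.outer(v,v))@o for o,v in rs)
    return np.linalg.solve(A,b)
def plane(r,z): o,v=r;return o+v*(z-o[2])/v[2]
E
python3 - <<'E'
from h import *
np.set_printoptions(precision=4,suppress=True)
t=optics.snapshot("top");s=optics.snapshot("scene")
T=lambda U,V:ray(t,((U+.5)/5-.5+165,(V+.5)/5-.5+130))
S=lambda U,V:ray(s,((U+.5)/5-.5+185,(V+.5)/5-.5+150))
pts=dict(mark=((405,250),(347,210),.0775),TL=((237,95),(188,155),.07),TR=((568,83),(460,115),.07),BR=((578,340),(507,245),.07),BL=((243,352),(210,292),.07),
 cFL=((286,297),(250,250),.0775),cFR=((528,290),(455,222),.0775),
 blue=((115,111),(84,125),.108),red=((645,78),(522,53),.108),wv=((162,260),(134,272),.05),bv=((300,432),(276,355),.05),beak=((500,465),(470,335),.075))
P={}
for k,(a,b,z) in pts.items():
    P[k]=plane(T(*a),z);print(k,"tri",tri([T(*a),S(*b)]),"top",P[k],"scene",plane(S(*b),z))
c=(P['TL']+P['TR']+P['BR']+P['BL'])/4;ex=(P['TL']+P['TR']-P['BL']-P['BR']);ey=P['TL']+P['BL']-P['TR']-P['BR']
print(c,np.linalg.norm(ex)/2,np.linalg.norm(ey)/2,np.arctan2(ex[1],ex[0]),np.arctan2(-ey[0],ey[1]))
print(P['cFL']-P['cFR'])
E
```

```text
mark tri [0.5501 0.1154 0.0795] top [0.5503 0.1137 0.0775] scene [0.5531 0.1168 0.0775]
TL tri [0.6243 0.1931 0.0713] top [0.6246 0.1925 0.07  ] scene [0.6263 0.1938 0.07  ]
TR tri [0.6325 0.0427 0.0696] top [0.632  0.0409 0.07  ] scene [0.6324 0.0445 0.07  ]
BR tri [0.5107 0.0382 0.0756] top [0.5114 0.0356 0.07  ] scene [0.5179 0.0396 0.07  ]
BL tri [0.5037 0.1887 0.0755] top [0.5043 0.1859 0.07  ] scene [0.5111 0.192  0.07  ]
cFL tri [0.5279 0.1679 0.0796] top [0.5281 0.1666 0.0775] scene [0.5308 0.1693 0.0775]
cFR tri [0.5333 0.061  0.0763] top [0.5325 0.0583 0.0775] scene [0.5324 0.0638 0.0775]
blue tri [0.6032 0.2429 0.1141] top [0.6048 0.242  0.108 ] scene [0.6124 0.2452 0.108 ]
red tri [0.6211 0.0097 0.114 ] top [0.6226 0.0074 0.108 ] scene [0.6299 0.0101 0.108 ]
wv tri [0.55   0.2275 0.0566] top [0.5514 0.2268 0.05  ] scene [0.5584 0.2294 0.05  ]
bv tri [0.4705 0.1622 0.0582] top [0.4717 0.1611 0.05  ] scene [0.4801 0.1637 0.05  ]
beak tri [0.4542 0.0699 0.0697] top [0.4533 0.0699 0.075 ] scene [0.4483 0.0707 0.075 ]
[0.5681 0.1137 0.07  ] 0.12057188269250736 0.1511349440697198 0.04966179495540665 0.04801854838070139
[-0.0044  0.1083  0.    ]
```

>>> carry_out(plan=[[[-1,0.91,-0.82,-0.17,0,0,0.25],[-1,0.91,-0.82,-0.17,0,0,0.25],[-1,0.91,-0.82,-0.17,0,0,0.25],[-1,0.91,-0.82,-0.17,0,0,0.25],[-1,0.91,-0.82,-0.17,0,0,0.25],[-1,0.91,-0.82,-0.17,0,0,0.25],[-1,0.91,-0.82,-0.17,0,0,0.25],[-1,0.91,-0.82,-0.17,0,0,0.25]]])

```text
time: 1.2
tcp_pos: [0.4079, -0.2276, 0.2822]
eef_rot: [3.141, 0.0, 0.243]
ft_force: [-0.9, -1.3, 0.4]
gripper_width: -0.0
finger_force: 0.0
```

```bash
cat >> h.py <<'E'
from scipy.spatial.transform import Rotation as R
np.set_printoptions(precision=4,suppress=True)
C=np.array([.569,.1142,0]);YAW=.048;U=R.from_euler('z',YAW)
def goal(p,pitch=0):
    "tool-frame normalised move to world p, tool down, aligned with the unit; pitch>0: tips lean to the unit's back"
    s=state();Rt=R.from_euler('xyz',s['eef_rot'])
    G=U*R.from_euler('y',-pitch)*R.from_euler('x',np.pi)
    return Rt.inv().apply(np.array(p)-s['tcp_pos'])/.3,(Rt.inv()*G).as_rotvec()/(np.pi/4)
def unit(x,y,z): return C+U.apply([x,y,z])
def st():
    s=state();print(s['time'],s['tcp_pos'],s['eef_rot'],s['ft_force'],s['gripper_width'],'unit frame',U.inv().apply(s['tcp_pos']-C))
E
python3 -c "
from h import *
st();print(goal(unit(-.019,0,.18)))"
```

```text
1.2 [ 0.4079 -0.2276  0.2822] [3.1412 0.0003 0.2427] [-0.8686 -1.3411  0.4028] -2.3010115215817527e-05 unit frame [-0.1774 -0.3336  0.2822]
(array([ 0.7331, -0.9892,  0.3401]), array([0.0006, 0.0004, 0.2479]))
```

>>> carry_out(plan=[[[-1,0.733,-0.989,0.0,0,0,0.248],[-1,0.733,-0.989,0.0,0,0,0.248],[-1,0.733,-0.989,0.0,0,0,0.248],[-1,0.733,-0.989,0.0,0,0,0.248],[-1,0.733,-0.989,0.0,0,0,0.248],[-1,0.733,-0.989,0.1,0,0,0.248],[-1,0.733,-0.989,0.34,0,0,0.248],[-1,0.733,-0.989,0.34,0,0,0.248]]])

```text
time: 2.2
tcp_pos: [0.5484, 0.1118, 0.1761]
eef_rot: [3.14, 0.008, 0.047]
ft_force: [-0.5, -0.9, 1.0]
gripper_width: -0.0001
finger_force: 0.0
```

```bash
python3 -c "
from h import *
st();print(goal(unit(-.019,0,.1)))
d=optics.snapshot('scene');a=d['color'][90:255,165:385];cv2.imwrite('pics/s1.png',cv2.resize(a,None,fx=3.5,fy=3.5,interpolation=cv2.INTER_CUBIC))"
```

```text
2.2 [0.5484 0.1118 0.1761] [3.1399 0.0076 0.0467] [-0.5127 -0.9198  1.0413] -7.986366908922087e-05 unit frame [-0.0207 -0.0014  0.1761]
(array([ 0.0076, -0.0052,  0.2537]), array([ 0.0022,  0.0097, -0.0017]))
```

View pics/s1.png

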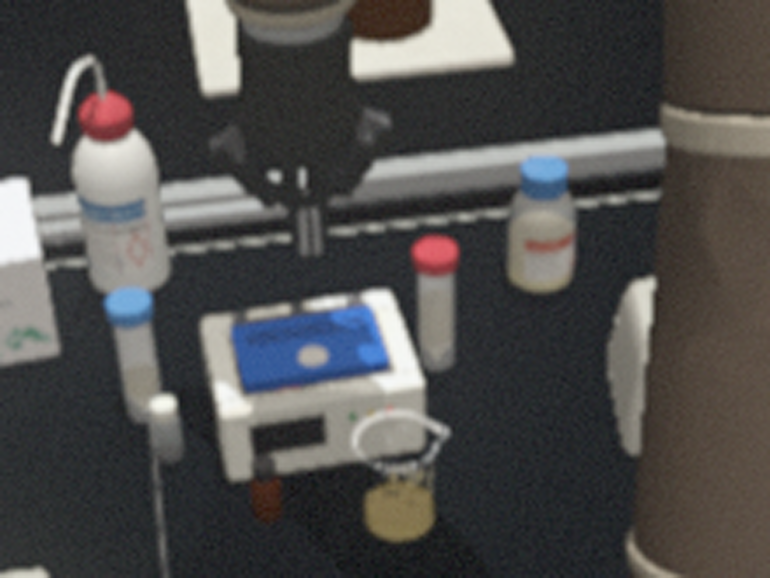

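The closed fingertips are at about (310,245) in the crop, above the mark at (312,355), and clear of the tubes. I'll descend to just above the cover.

>>> carry_out(plan=[[[-1,0,0,0.1,0,0,0],[-1,0,0,0.2,0,0,0],[-1,0,0,0.27,0,0,0],[-1,0,0,0.3,0,0,0],[-1,0,0,0.3,0,0,0],[-1,0,0,0.3,0,0,0]]])

```text
time: 3.0
tcp_pos: [0.5514, 0.1134, 0.0917]
eef_rot: [-3.142, -0.002, 0.047]
ft_force: [0.5, 0.4, 0.4]
gripper_width: -0.0002
finger_force: 0.0
```

```bash
python3 -c "
from h import *
st();print(goal(unit(-.019,0,.0705)))"
```

```text
3.0 [0.5514 0.1134 0.0917] [-3.1415 -0.0021  0.0469] [0.463  0.3818 0.3662] -0.0001643267287244691 unit frame [-0.0177  0.0001  0.0917]
(array([-0.0046,  0.0002,  0.0706]), array([-0.0001, -0.0026, -0.0015]))
```

>>> carry_out(plan=[[[-1,0,0,0.02,0,0,0],[-1,0,0,0.04,0,0,0],[-1,0,0,0.055,0,0,0],[-1,0,0,0.065,0,0,0],[-1,0,0,0.072,0,0,0],[-1,0,0,0.072,0,0,0]]])

```text
time: 3.75
tcp_pos: [0.5508, 0.1138, 0.07]
eef_rot: [3.141, -0.001, 0.048]
ft_force: [-4.8, -1.4, 15.3]
gripper_width: 0.0001
finger_force: 7.8
```

The force reads 15 N at z = 0.070, so the cover is at its firm stop. I'll let go straight up.

>>> carry_out(plan=[[[-1,0,0,-0.1,0,0,0],[-1,-0.1,0,-0.3,0,0,0],[-1,-0.2,-0.07,-0.45,0,0,0],[-1,-0.2,-0.07,-0.45,0,0.2,0],[-1,-0.2,-0.07,-0.45,0,0.4,0],[-1,-0.2,-0.07,-0.45,0,0.56,0],[-1,-0.2,-0.07,-0.45,0,0.56,0],[-1,-0.2,-0.07,-0.45,0,0.56,0]]])

```text
time: 4.75
tcp_pos: [0.4901, 0.1321, 0.2042]
eef_rot: [-3.142, -0.439, 0.048]
ft_force: [-0.1, -0.2, 1.0]
gripper_width: -0.0002
finger_force: 0.0
```

```bash
python3 -c "
from h import *
st();print(R.from_euler('xyz',state()['eef_rot']).apply([0,0,1]), goal(unit(-.07,.02,.2),.44))
d=optics.snapshot('scene');a=d['color'][90:255,165:385];cv2.imwrite('pics/s2.png',cv2.resize(a,None,fx=3.5,fy=3.5,interpolation=cv2.INTER_CUBIC))"
```

```text
4.75 [0.4901 0.1321 0.2042] [-3.1415 -0.4389  0.0477] [-0.0721 -0.2493  0.978 ] -0.00017899153031944112 unit frame [-0.0779  0.0216  0.2042]
[ 0.4245  0.0203 -0.9052] (array([0.018 , 0.0054, 0.0238]), array([ 0.0001,  0.0013, -0.0004]))
```

View pics/s2.png

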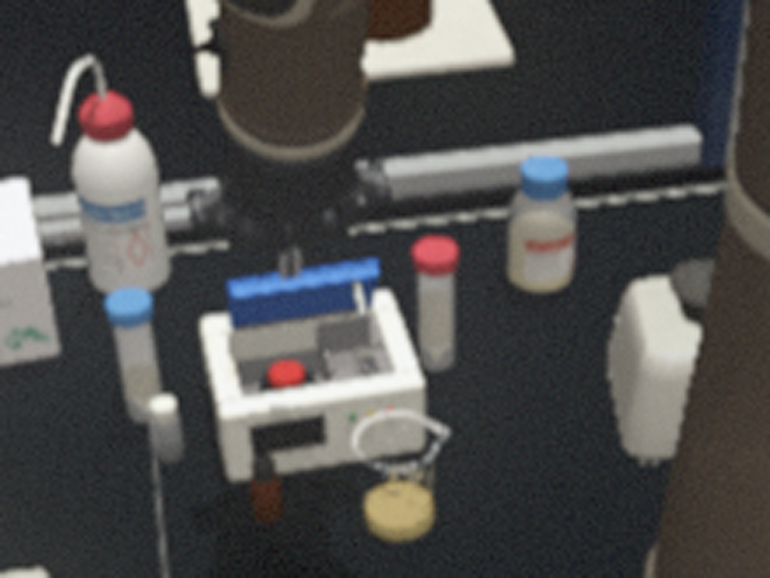

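The cover stands open at (305,290) and the red button is visible at (287,373). The tool is tilted with its tips toward the back and lies on the approach line.

```bash
python3 -c "
from h import *
d=optics.snapshot('scene');r=ray(d,((287.5)/3.5-.5+165,(369.5)/3.5-.5+90));print('button',U.inv().apply(plane(r,.063)-C))
print(goal(unit(-.0125,.02,.075),.44),goal(unit(-.006,.02,.061),.44))"
```

```text
button [-0.0073  0.0222  0.063 ]
(array([0.0132, 0.0055, 0.4814]), array([-0.0002,  0.0011, -0.0015])) (array([0.013 , 0.0055, 0.5329]), array([-0.0002,  0.0011, -0.0015]))
```

>>> carry_out(plan=[[[-1,0.013,0.003,0.15,0,0,0],[-1,0.013,0.003,0.3,0,0,0],[-1,0.013,0.003,0.4,0,0,0],[-1,0.013,0.003,0.45,0,0,0],[-1,0.013,0.003,0.47,0,0,0],[-1,0.013,0.003,0.47,0,0,0]]])

```text
time: 5.6
tcp_pos: [0.5537, 0.134, 0.0769]
eef_rot: [3.14, -0.439, 0.048]
ft_force: [-1.2, 0.4, 0.4]
gripper_width: 0.0003
finger_force: 0.0
```

```bash
python3 -c "
from h import *
st();print(goal(unit(-.006,.02,.061),.44))"
```

```text
5.6 [0.5537 0.134  0.0769] [ 3.1401 -0.4387  0.0481] [-1.1709  0.3838  0.3863] 0.0002832686879416452 unit frame [-0.0143  0.0205  0.0769]
(array([0.0027, 0.0016, 0.0597]), array([0.0019, 0.0017, 0.0001]))
```

>>> carry_out(plan=[[[-1,0.003,0,0.02,0,0,0],[-1,0.003,0,0.04,0,0,0],[-1,0.003,0,0.055,0,0,0],[-1,0.003,0,0.062,0,0,0],[-1,0.003,0,0.064,0,0,0]]])

```text
time: 6.22
tcp_pos: [0.5619, 0.1342, 0.0608]
eef_rot: [3.141, -0.44, 0.048]
ft_force: [-2.2, -0.7, 4.4]
gripper_width: 0.0001
finger_force: 1.8
```

>>> carry_out(plan=[[[-1,0,0,0.006,0,0,0],[-1,0,0,0.01,0,0,0],[-1,0,0,0.01,0,0,0]]])

```text
time: 6.6
tcp_pos: [0.5626, 0.1343, 0.0594]
eef_rot: [-3.141, -0.441, 0.048]
ft_force: [-17.5, -2.7, 27.7]
gripper_width: 0.0
finger_force: 13.8
```

The button is at its hard stop (28 N). I'll retract along the same line, straighten the tool and rise.

>>> carry_out(plan=[[[-1,0,0,-0.1,0,0,0],[-1,0,0,-0.3,0,0,0],[-1,0,0,-0.5,0,0,0],[-1,0,0,-0.6,0,0,0],[-1,0,0,-0.6,0,-0.2,0],[-1,0,0,-0.6,0,-0.4,0],[-1,0,0,-0.6,0,-0.56,0],[-1,0,0,-0.6,0,-0.56,0]]])

```text
time: 7.6
tcp_pos: [0.4883, 0.1306, 0.2204]
eef_rot: [-3.141, 0.0, 0.046]
ft_force: [-0.6, 0.4, -0.8]
gripper_width: 0.0002
finger_force: 0.0
```

```bash
python3 -c "
from h import *
st();print(goal(unit(.075,0,.21)))
d=optics.snapshot('top');a=d['color'][130:250,165:325];cv2.imwrite('pics/t2.png',cv2.resize(a,None,fx=5,fy=5,interpolation=cv2.INTER_CUBIC))"
```

```text
7.6 [0.4883 0.1306 0.2204] [-3.141   0.0004  0.046 ] [-0.6297  0.4432 -0.8393] 0.00019728912144712074 unit frame [-0.0798  0.0203  0.2204]
(array([0.5162, 0.0665, 0.0345]), array([-0.0008,  0.0005, -0.0025]))
```

View pics/t2.png

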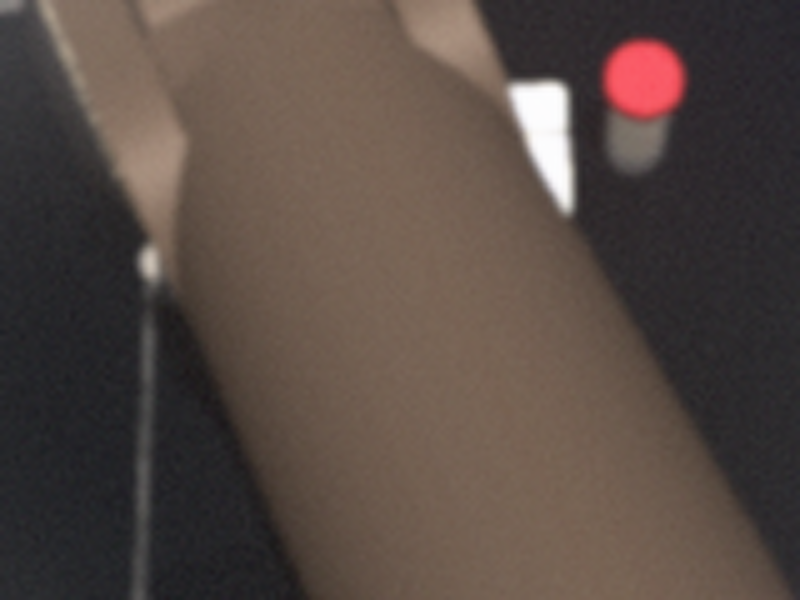

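The unit's back-right corner is still at (568,83), so it hasn't moved. Next I'll go over the cover and down behind it.

>>> carry_out(plan=[[[-1,0.15,0.067,0,0,0,0],[-1,0.3,0.067,0,0,0,0],[-1,0.44,0.067,0,0,0,0],[-1,0.467,0.067,0,0,0,0],[-1,0.467,0.067,0.05,0,0,0],[-1,0.467,0.067,0.2,0,0,0],[-1,0.467,0.067,0.31,0,0,0],[-1,0.467,0.067,0.31,0,0,0]]])

```text
time: 8.65
tcp_pos: [0.624, 0.117, 0.1251]
eef_rot: [3.14, 0.006, 0.049]
ft_force: [-0.2, 0.4, 0.3]
gripper_width: -0.0001
finger_force: 0.0
```

```bash
python3 -c "
from h import *
st()
p=U.inv().apply(state()['tcp_pos']-C);n=22
for i,f in enumerate(np.linspace(0,1,n)):
    th=1.3-1.3*f; r=50+15*f**2
    x=35-r*np.cos(th)+2.5*np.sin(th)+11; z=75+r*np.sin(th)+2.5*np.cos(th)
    print(i,round(th,2),np.round([x,z],1),np.round([(x/1e3-p[0])/.3,-(z/1e3-p[2])/.3],3))"
```

```text
8.65 [0.624  0.117  0.1251] [3.1405 0.0058 0.0486] [-0.1695  0.4306  0.3044] -5.9635694679950595e-05 unit frame [0.0551 0.0002 0.1251]
0 1.3 [ 35.  123.8] [-0.067  0.004]
1 1.24 [ 32.  123.1] [-0.077  0.007]
2 1.18 [ 29.  122.2] [-0.087  0.009]
3 1.11 [ 26.1 121.3] [-0.097  0.013]
4 1.05 [ 23.1 120.1] [-0.107  0.016]
5 0.99 [ 20.2 118.9] [-0.116  0.021]
6 0.93 [ 17.3 117.5] [-0.126  0.025]
7 0.87 [ 14.5 116. ] [-0.135  0.03 ]
8 0.8 [ 11.6 114.3] [-0.145  0.036]
9 0.74 [  8.8 112.5] [-0.154  0.042]
10 0.68 [  6.1 110.6] [-0.163  0.048]
11 0.62 [  3.4 108.4] [-0.172  0.055]
12 0.56 [  0.7 106.1] [-0.181  0.063]
13 0.5 [ -1.9 103.7] [-0.19   0.071]
14 0.43 [ -4.4 101.1] [-0.198  0.08 ]
15 0.37 [-6.8 98.3] [-0.206  0.089]
16 0.31 [-9.2 95.3] [-0.214  0.099]
17 0.25 [-11.4  92.1] [-0.222  0.11 ]
18 0.19 [-13.5  88.7] [-0.229  0.121]
19 0.12 [-15.5  85.2] [-0.235  0.133]
20 0.06 [-17.3  81.4] [-0.241  0.145]
21 0.0 [-19.   77.5] [-0.247  0.159]
```

>>> carry_out(plan=[[[-1,-0.03,0,0.004,0,0,0],[-1,-0.055,0,0.004,0,0,0],[-1,-0.072,0,0.006,0,0,0],[-1,-0.087,0,0.01,0,0,0],[-1,-0.102,0,0.015,0,0,0],[-1,-0.116,0,0.022,0,0,0],[-1,-0.13,0,0.028,0,0,0],[-1,-0.145,0,0.036,0,0,0]]])

```text
time: 9.65
tcp_pos: [0.5841, 0.1153, 0.1168]
eef_rot: [-3.142, -0.0, 0.048]
ft_force: [1.8, -0.4, -0.9]
gripper_width: -0.0002
finger_force: 0.8
```

```bash
python3 -c "
from h import *
st()
d=optics.snapshot('scene');a=d['color'][90:255,165:385];cv2.imwrite('pics/s3.png',cv2.resize(a,None,fx=3.5,fy=3.5,interpolation=cv2.INTER_CUBIC))"
```

```text
9.65 [0.5841 0.1153 0.1168] [-3.1416 -0.0003  0.0477] [ 1.7752 -0.4423 -0.8747] -0.00016873642969446098 unit frame [0.0151 0.0004 0.1168]
```

View pics/s3.png

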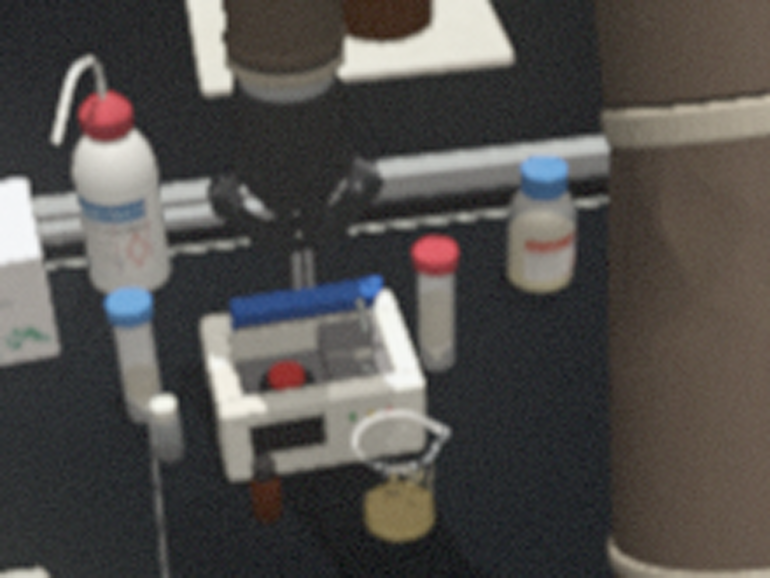

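The fingertips are behind the cover and it is swinging forward, now at about 0.85 rad. I'll continue along the arc.

>>> carry_out(plan=[[[-1,-0.009,0,0.006,0,0,0],[-1,-0.018,0,0.012,0,0,0],[-1,-0.027,0,0.019,0,0,0],[-1,-0.036,0,0.027,0,0,0],[-1,-0.045,0,0.035,0,0,0],[-1,-0.053,0,0.044,0,0,0],[-1,-0.061,0,0.053,0,0,0],[-1,-0.069,0,0.063,0,0,0]]])

```text
time: 10.7
tcp_pos: [0.5634, 0.1143, 0.0981]
eef_rot: [-3.142, -0.0, 0.048]
ft_force: [2.8, -0.7, 1.5]
gripper_width: 0.0002
finger_force: 1.0
```

```bash
python3 -c "
from h import *
st();print(goal(unit(-.019,0,.0775)),goal(unit(-.019,0,.070)))"
```

```text
10.7 [0.5634 0.1143 0.0981] [-3.1416 -0.0003  0.0477] [ 2.8488 -0.7235  1.4955] 0.0001882608782956717 unit frame [-0.0056  0.0004  0.0981]
(array([-0.0448,  0.0014,  0.0687]), array([-0.    , -0.0004, -0.0004])) (array([-0.0448,  0.0014,  0.0937]), array([-0.    , -0.0004, -0.0004]))
```

>>> carry_out(plan=[[[-1,-0.007,0,0.012,0,0,0],[-1,-0.014,0,0.024,0,0,0],[-1,-0.021,0,0.036,0,0,0],[-1,-0.028,0,0.049,0,0,0],[-1,-0.035,0,0.062,0,0,0],[-1,-0.038,0,0.076,0,0,0],[-1,-0.038,0,0.088,0,0,0],[-1,-0.038,0,0.092,0,0,0]]])

```text
time: 11.7
tcp_pos: [0.5517, 0.1138, 0.0705]
eef_rot: [3.141, 0.001, 0.048]
ft_force: [-0.9, -1.0, 10.4]
gripper_width: -0.0
finger_force: 5.4
```

>>> carry_out(plan=[[[-1,0,0,0.003,0,0,0],[-1,0,0,0.004,0,0,0]]])

```text
time: 11.95
tcp_pos: [0.5517, 0.1138, 0.0702]
eef_rot: [3.141, 0.0, 0.048]
ft_force: [-2.5, -1.1, 15.7]
gripper_width: -0.0001
finger_force: 7.6
```

The cover is at its firm stop (16 N). I'll let go and rise.

>>> carry_out(plan=[[[-1,0,0,-0.04,0,0,0],[-1,0,0,-0.15,0,0,0],[-1,0,0,-0.3,0,0,0],[-1,0,0,-0.45,0,0,0],[-1,0,0,-0.5,0,0,0],[-1,0,0,-0.5,0,0,0],[-1,0,0,-0.5,0,0,0],[-1,0,0,-0.5,0,0,0]]])

```text
time: 12.95
tcp_pos: [0.5512, 0.1136, 0.2178]
eef_rot: [3.141, 0.003, 0.048]
ft_force: [-0.8, 0.1, 0.4]
gripper_width: 0.0001
finger_force: 0.0
```

```bash
python3 -c "
from h import *
st()
d=optics.snapshot('scene');a=d['color'][90:255,165:385];cv2.imwrite('pics/s4.png',cv2.resize(a,None,fx=3.5,fy=3.5,interpolation=cv2.INTER_CUBIC))"
```

```text
12.95 [0.5512 0.1136 0.2178] [3.1411 0.003  0.0478] [-0.8494  0.1169  0.3709] 0.00014150836354041277 unit frame [-0.0178  0.0002  0.2178]
```

View pics/s4.png

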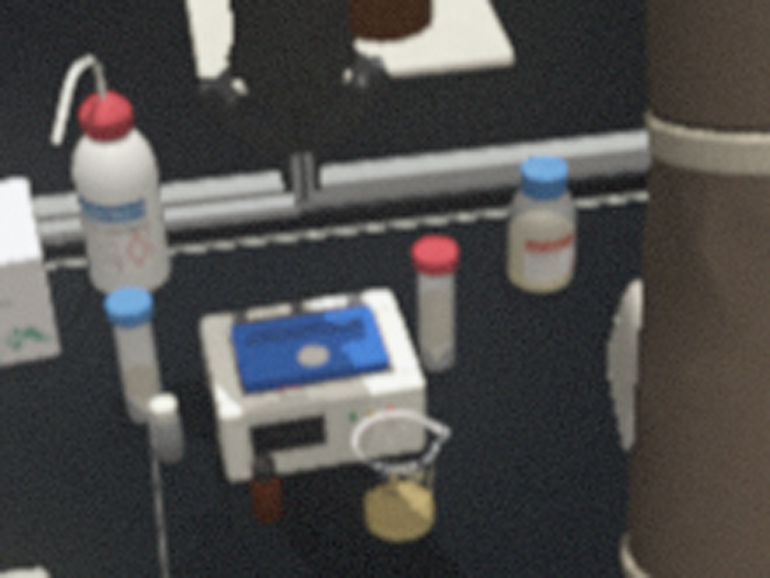

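The cover is shut with its mark at (312,355), the same pixel as before, and nothing around it has moved. I'm handing the job in.

```bash
python3 -c "
from workcell import ctrl
print(ctrl.job_done())"
```

```text
the job is handed in; nothing more can be done
None
```

I reset the white controller: the cover popped open, I pressed the red button to its stop, and I pushed the cover shut until it latched. The last picture shows the controller, vials, tubes and beaker where they stood. The job was handed in after about 13 s of robot time, with no verdict returned.

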